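Clear the rack away, shut the reader door on its catch and start the run

ROBOT

A 7-joint arm with a two-finger parallel gripper is mounted at the origin on the work surface. World frame = base frame: x ahead of the robot, y to its left, z up, the work surface at z = 0. Lengths are in mm, angles in rad, forces in N, time in s.
With the tool pointing down it reaches from about 400 to 875 mm from the base axis. Payload 19.3 kg.
Tool frame: the origin (TCP) lies at the very end of the fingers, on their centre line; the grasp point (between the pads) lies 19 mm behind it (ctrl.hold_point_z is the z of the grasp point in the tool frame, in mm); z points along the fingers, y is the line along which they close (so a half turn about z gives the same grasp; the last joint's range is limited). The gripper opens to 85 mm and grips with 20 to 120 N. Pads are 22 mm wide; open, the fingers measure 114 mm over their backs; the gripper's body (76 mm by 85 mm) begins 54 mm behind the grasp point. The pads swing forward as they close: fully open they stand 13 mm farther back than shut.
Start: joints at [-1.348, 0.521, -0.036, 1.599, 0.021, 1.021, -0.113], TCP at [180.415, 598.385, 231.291] pointing down, gripper open.
Joint ranges: [-2.91, 2.91], [-0.3, 2.13], [-1.5, 1.42], [0.17, 2.43], [-1.26, 4.41], [0.16, 1.93], [-2.52, 2.52]. Speed limits (rad/s): [1.89, 1.89, 2.39, 2.39, 3.01, 3.01, 3.01].

INTERFACE

Orientations are given as a unit quaternion [x, y, z, w].
In Python, from plant import ctrl, camera, nets gives the robot as it stands.
- The arm moves only by the shell command python3 -m creep 'ROWS' [FORCE]. ROWS is a JSON object of lists of equal length, an entry for each row: "jaw": the opening, from 0 (shut) to 1 (fully open); "translation": the shift along the world's x, y, z as a fraction of full scale, a list of three; "delta_rot": the turn, a rotation vector about the world's x, y, z as a fraction of full scale, a list of three. In form: {"jaw": [jaw, ...], "translation": [[tx, ty, tz], ...], "delta_rot": [[wx, wy, wz], ...]}. A call has 1 to 5 rows; each row is the pose to reach, as a shift and turn from the pose commanded when the call began; what a row does not reach only later rows make up. Full scale, the value 1, is 0.2 m for a shift and 30 degrees for a turn. A row lasts 1/8 s, in which the tool goes at most 62.5 mm and 10.7 degrees, less where a joint would pass 70% of its speed; a pose out of reach is approached as far as the arm can. A call with a number of a shift or a turn outside -1 to 1 is refused whole. A call with a gripper value outside its range is refused whole. The fingers move at their own pace and stop on an object; FORCE is the grip in N (left out, the last holds). Time passes only in rows, so rows that repeat a pose let the fingers close. It gives the time, the measured TCP pose, the force, the opening and the grip force at its end, in the units of the state.
- ctrl.sense(): the state, without advancing time (a new reading comes with each control period).
- camera(name): name is "side" or "top"; returns a dict with "pixels" (384x512x3 uint8, red, green, blue), "K" (3x3 intrinsics, pixels), "R" (3x3) and "t" (3): a world point X has camera coordinates R X + t. Camera axes: x right, y down, z forward; pixel columns grow to the right and rows downward; lengths in mm; the calibration is good to about 2 mm. A picture is of the moment at which its call begins. There is no depth.
- ctrl.hand_in(): hands the job in; it is judged then, once.
Trained networks look in a picture, given as the dict that the camera call returned (one of the last four; its "shot" number tells which), for a name from the list of things; names that differ only in an ending like _2 or _b are one class to them, and where a whole thing is asked for, a point or a joint stands for the part that bears it (a point fixed in the world has none). Each returns a list of dicts, best first, with "confidence" (0 to 1); they miss things now and then, are a little off and sometimes report something else, mostly with a low value. They report only what shows in the picture. A call takes as long as a camera call. They do not tell look-alikes from the thing itself.
- nets.recognise(picture, name): "point" ([x, y, z] in mm, in world coordinates, good to about 4 mm: the middle of the surface that is visible of it).
- nets.tip_of(picture, name): "point" ([x, y, z] in mm, in world coordinates, good to about 4 mm: a listed point, or the origin of a listed thing).
The state is a dict: "clock": time; "joint_positions": joint angles; "dq": joint speeds; "tau": joint torques, N m; "ee_pos": TCP position; "ee_rot": TCP orientation; "force": force on the tool from outside, world axes, zero at the start; "ft_torque": the same for the moment, N m; "gripper_width": finger opening in mm; "finger_force": force on a finger pad.
Only numpy, scipy, OpenCV 4.12 (cv2) and the standard library are available. Lean on these libraries where they do the work, as an engineer would, in place of code of your own. Each camera call takes 0.05 s, during which the arm holds its last target. There are 200 camera calls.

TASK

The rack of sample cells stands in the way of the orange door of the bench reader: set it down gently and upright on the middle of the blue mat. Then push the orange door fully shut, until it snaps home on its catch and stays shut, and only after that press the green start paddle down to its stop and let it spring back up. Do not knock over or shift the bottles, pots and glassware standing around, nor tip the rack over.

Things in the scene. Friction and masses are not known exactly. Their poses are not given: they have to be found in the camera images.
- reader: White sample reader, fixed: 300 deep (its x), 340 wide (y), 260 high. Origin on the bench under the middle of its front face, which looks to its -x; the door is pushed home towards +x. The roof juts out over the door as a visor at heights 210 to 260, out to x = -53, 38 mm beyond the shut door's outer face: follow the door home with the tool tilted about 40 deg, fingers pointing down and in.
- door (a joint): Opening angle of the orange door (rad): 0 fully shut (rigid stop), grows as it swings out to the reader's -x; 1.25 to 1.5 at the start. Stays where it is left. A ball catch at the free edge resists from 0.10 rad; past 0.04 rad the door snaps home. 150 mm from the hinge this takes about 9 N, before that under 3 N.
- door_hinge (a point): On the door's upright hinge line (reader's +y side), 30 mm above the bench, in the middle of the panel's thickness. The orange panel is 200 wide (hinge to free edge), 15 thick, and stands 30 to 195 mm above the bench. Shut, it runs from here along the reader's -y. Jambs beside it stand out to the reader's x = -16.
- door_pad (a point): Centre of the dark push pad (50 x 90) on the door's outer face, 150 mm from the hinge line, 80 mm above the bench; moves with the door. Its x axis points through the door from outside to inside (the push direction). Shut, the outer face is 15 mm in front of the reader's front face.
- rack: White block rack, 120 long (its x) x 44 wide (its y) x 50 high, with a row of five amber and blue cells standing 12 mm out of its top (62 overall), about 0.25 kg, loose. Origin at the centre of its underside. Starts upright in front of the reader, in the door's sweep. Can be gripped across its 44 mm width.
- mat: Flat blue mat fixed on the bench, 200 (x) x 150 (y) x 4 thick, origin at the centre of its underside. The rack's centre must end within 50 mm of the mat's centre along each mat axis, any yaw.
- paddle_base: Fixed grey base of the start paddle, 150 (x) x 100 (y); origin at the centre of its underside. The paddle's hinge is at its +x end, the free end towards its -x.
- paddle (a joint): Angle of the green paddle in rad: 0 at rest (free end raised, plate sloping 0.22 rad), 0.22 at its stop (plate level, its top 27 mm above the bench). A spring returns it; about 2.5 N at the pad starts it and 8 N holds it on the stop.
- paddle_pad (a point): Centre of the black rubber pad on top of the green paddle plate (125 x 74), 95 mm from its hinge; about 48 mm above the bench at rest, 27 mm at the stop. Moves with the paddle.
- beaker: Clear open beaker, 64 across, 75 high, loose bystander; origin under its centre.
- amber_bottle: Amber bottle, 64 across, 150 high, loose bystander; origin under its centre.
- reagent_jar: Glass jar with blue cap, 70 across, 90 high, loose bystander; origin under its centre.
- weight_pot: Aluminium pot, 56 across, 50 high, loose bystander; origin under its centre.
There are look-alikes about, which are no part of the job. Leave any pink or red look-alike of the rack alone.

How it is judged (in metres and radians):
On the way, in this order (a step that is already met when the one before it is completed fails the run):
1. the rack stands upright on the middle of the mat, let go (x of rack in the frame of mat between -0.05 and 0.05 m and y of rack in the frame of mat between -0.05 and 0.05 m and z of rack in the frame of mat below 0.012 m and angle between rack's own z axis and vertical below 0.1 rad and linear speed of rack below 0.03 m/s and contact force between the fingers and rack below 0.1 N), for 0.2 s.
2. the door is fully shut on its catch (value of joint door below 0.02 rad), for 0.2 s.
3. the start paddle is pressed to its stop with the door shut (value of joint paddle above 0.195 rad and value of joint door below 0.02 rad), for 0.1 s.
At the end, for the whole second after the job is handed in: The rack stands upright (0.1 rad), at rest and released, its centre within 50 mm of the mat's centre along each mat axis; the door is shut on its catch (0.02 rad); the paddle, pressed to its stop (over 0.195 rad) after the door was shut, is back up (under 0.03 rad) (all of step 1 and value of joint door below 0.02 rad and value of joint paddle below 0.03 rad); the robot touches nothing.
It fails at once if the paddle is pressed (beyond 0.1 rad) while the door is not shut (value of joint paddle above 0.1 rad and value of joint door above 0.05 rad).
It fails at once if the rack is tipped by more than 0.6 rad (angle between rack's own z axis and vertical above 0.6 rad).
It fails at once if the rack is dropped from more than about 25 mm, or flung (over 0.7 m/s while not held) (linear speed of rack above 0.7 m/s and contact force between the fingers and rack below 0.1 N).
It fails at once if a bystander is shifted by more than 30 mm or tipped by more than 0.4 rad (distance of any of beaker, amber_bottle, reagent_jar, weight_pot from where it was at the start of the episode above 0.03 m or angle between any of beaker, amber_bottle, reagent_jar, weight_pot's own z axis and vertical above 0.4 rad).
It also fails if it takes over 72 s, if anything falls off the work surface, if the arm or the gripper's body presses on something with over 40 N, if the wrist force passes 120 N, or if a joint passes its speed limit or range.

## Working session

There is one attempt and no reset: what is moved stays moved. The work goes in short steps, Python scripts to look and compute and a shell command to move; the robot and the scene stay as the last step left them, time stands still between calls to the robot, and variables do not carry over. Pictures are saved under pics/ and viewed, at most 10 in all, crops included, and the job is handed in when it is done.

```bash
ls; mkdir -p pics
cat > h.py <<'E'
from plant import ctrl,camera,nets
import numpy as np,cv2
def save(p,n): cv2.imwrite('pics/'+n,p['pixels'][:,:,::-1])
def px(p,X):
    c=p['R']@np.array(X,float)+np.array(p['t']).ravel(); u=np.array(p['K'])@c; return u[:2]/u[2]
def ray(p,u,v,z):
    R=np.array(p['R']);t=np.array(p['t']).ravel();o=-R.T@t;d=R.T@np.linalg.inv(p['K'])@[u,v,1]
    return o+d*(z-o[2])/d[2]
E
python3 - <<'E'
from h import *
np.set_printoptions(precision=1,suppress=True)
for n in('top','side'):
    p=camera(n);save(p,n+'0.png');print(n,-np.array(p['R']).T@np.array(p['t']).ravel())
    for k in 'reader door_hinge door_pad rack mat paddle_base paddle_pad beaker amber_bottle reagent_jar weight_pot'.split():
        for r in nets.tip_of(p,k)[:3]: print(k,np.array(r['point']),round(r['confidence'],2),px(p,r['point']))
print(ctrl.sense())
E
```

```text
pics
top [ 538.7 -124.5  985.8]
reader [595.7 211.5  -0.8] 0.91 [128.3 198.6]
door_hinge [494.3 230.6  32.5] 0.97 [115.8 240.6]
door_pad [469.7  80.   80.6] 0.89 [174.4 251.4]
rack [843.2  45.4   0.7] 0.86 [193.9  98.1]
rack [ 311.4 -276.4    0.3] 0.77 [329.2 311.6]
rack [628.5  37.    1. ] 0.65 [198.3 183.8]
mat [ 496.7 -142.2    3.5] 0.76 [272.1 236. ]
mat [ 536.9 -318.8    5.6] 0.74 [344.3 218. ]
mat [596.3 212.3   2.7] 0.4 [127.5 198.3]
paddle_base [ 534.6 -318.     1.6] 0.71 [343.7 219. ]
beaker [731.7 -93.6   1.8] 0.77 [250.4 141.1]
amber_bottle [ 760.7 -223.    -0.4] 0.75 [302.4 128.5]
amber_bottle [ 533.8 -319.5    1. ] 0.69 [344.3 219.3]
reagent_jar [ 708.  -387.    -0.2] 0.61 [369.5 148. ]
weight_pot [ 595.9 -462.6    0.6] 0.81 [402.1 192.7]
side [-143.1 -829.1  765.4]
reader [590.5 213.   -3.4] 0.85 [185.1 168.1]
door_hinge [471.9  82.9  74.8] 0.66 [178.7 176.5]
door_hinge [495.7 230.4  29.6] 0.64 [158.5 168.7]
door_pad [469.3  83.8  77. ] 0.74 [177.7 176.2]
rack [624.1  38.4  -1. ] 0.83 [226.4 182.8]
rack [ 305.2 -275.2    3.5] 0.7 [218.4 284.3]
rack [844.4  43.2   1. ] 0
[... 229 characters left out ...]
211.8   2.7] 0.27 [186.  166.4]
beaker [727.6 -91.6   0.7] 0.97 [277.1 184.8]
amber_bottle [ 758.8 -221.9   -1.1] 0.63 [315.2 197.3]
reagent_jar [ 707.  -385.    -3.3] 0.75 [350.7 229. ]
reagent_jar [469.2  84.7  76.3] 0.35 [177.5 176.3]
weight_pot [ 593.9 -463.1    0.5] 0.66 [352.2 262.1]
{'clock': 1.2, 'joint_positions': array([-1.3,  0.5, -0. ,  1.6,  0. ,  1. , -0.1]), 'dq': array([ 0.,  0.,  0., -0., -0., -0., -0.]), 'tau': array([  0. , -92.7,   2. , -37. ,   0. ,   0. ,   0. ]), 'ee_pos': array([180.4, 598.4, 231.3]), 'ee_rot': array([ 0.1,  1. , -0. , -0. ]), 'force': array([0.6, 0. , 0.1]), 'ft_torque': array([ 0.,  0., -0.]), 'finger_force': 0.0, 'gripper_width': 85.32129969512766}
```

View pics/top0.png

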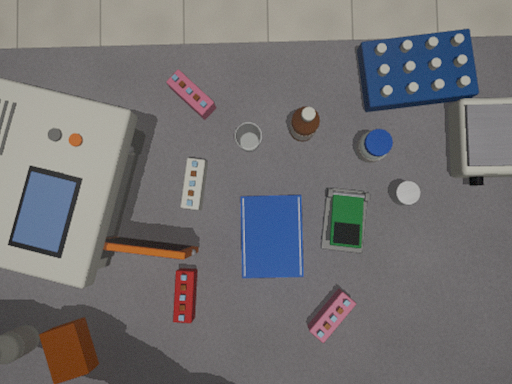

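View pics/side0.png

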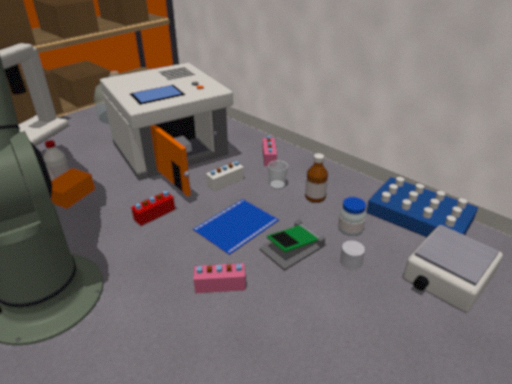

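Run:
```python
import cv2,numpy as np
a=cv2.imread('pics/top0.png');
c=cv2.resize(a[75:335,100:360],None,fx=2.3,fy=2.3,interpolation=cv2.INTER_CUBIC);cv2.imwrite('pics/crop1.png',c)
```

```text
(no output)
```

View pics/crop1.png

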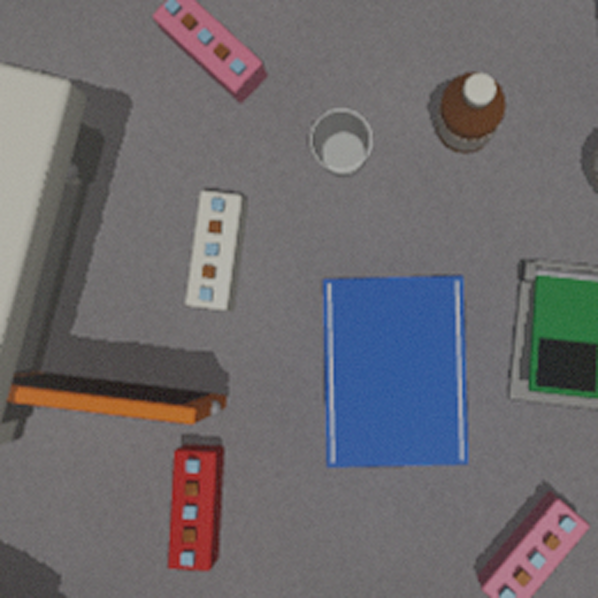

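The white rack, at (193,184) in the top view, fits: it is a white block in front of the reader and in the door's sweep. The red one at (185,296) and the pink ones at (191,94) and (333,316) are look-alikes, and the crop confirms this. The mat is at (272,236), the paddle at (345,222), and the door runs from (108,243) to (195,252).

```bash
cat >> h.py <<'E'
from scipy.spatial.transform import Rotation as Ro
def st():
    s=ctrl.sense();M=Ro.from_quat(s['ee_rot']).as_matrix()
    print('t',round(s['clock'],2),'p',s['ee_pos'].round(1),'y',M[:,1].round(3),'z',M[:,2].round(3),'q',s['joint_positions'].round(2),'F',s['force'].round(1),'w',round(s['gripper_width'],1))
E
python3 - <<'E'
from h import *
p=camera('top');a=p['pixels'].astype(int);st()
def comp(m,c):
    n,l,s,_=cv2.connectedComponentsWithStats(m.astype('uint8'));return np.argwhere(l==l[c[1],c[0]])[:,::-1]
# rack: bright region
roi=np.zeros(a.shape[:2],bool);roi[145:220,172:215]=1
m=(a.min(2)>150)&roi; m=cv2.morphologyEx(m.astype('uint8'),cv2.MORPH_CLOSE,np.ones((9,9)))
def rect(m,z,nm):
    n,l,s,_=cv2.connectedComponentsWithStats(m.astype('uint8'));k=1+s[1:,4].argmax()
    pts=np.argwhere(l==k)[:,::-1]
    W=np.array([ray(p,u,v,z)[:2] for u,v in pts],np.float32)
    r=cv2.minAreaRect(W);print(nm,r,len(pts),'mean',W.mean(0))
rect(m,50,'rack')
rect((a[:,:,2]>a[:,:,0]+70)&(np.indices(m.shape)[0]>185)&(np.indices(m.shape)[1]>200),4,'mat')
g=(a[:,:,1]>a[:,:,0]+50)&(a[:,:,1]>a[:,:,2]+30);rect(g,40,'green')
o=(a[:,:,0]>150)&(a[:,:,2]<60)&(np.indices(m.shape)[1]>100)&(np.indices(m.shape)[0]<300)&(np.indices(m.shape)[0]>230)&(a[:,:,1]>60);rect(o,195,'door')
E
```

```text
t 1.25 p [180.4 598.4 231.3] y [0.289 0.957 0.   ] z [ 0.  0. -1.] q [-1.35  0.52 -0.04  1.6   0.02  1.02 -0.11] F [0.2 0.1 0.5] w 85.5
rack ((625.453857421875, 42.87165069580078), (40.430118560791016, 116.1290283203125), 81.73255157470703) 849 mean [625.33496  42.94911]
mat ((496.99139404296875, -140.5294189453125), (197.71966552734375, 148.3611297607422), 0.2273542732000351) 4569 mean [ 496.5487  -140.65262]
green ((530.1754150390625, -317.1896057128906), (71.66165924072266, 118.2383041381836), 84.2768783569336) 944 mean [ 546.996   -317.64084]
door ((480.4906005859375, 111.87886047363281), (155.88946533203125, 12.478116989135742), 82.00106811523438) 500 mean [480.35278  111.024994]
```

```bash
python3 -m creep '{"jaw":[1,1,1,1,1],"translation":[[0,0,0.3],[0.1,-0.1,0.5],[0.25,-0.35,0.7],[0.4,-0.6,0.75],[0.6,-0.8,0.75]],"delta_rot":[[0,0,0],[0,0,0.1],[0,0,0.2],[0,0,0.283],[0,0,0.283]]}'
python3 -c "from h import *;st()"
```

```text
clock: 1.88
ee_pos: [301.1, 436.9, 382.8]
ee_rot: [0.072, 0.997, 0.001, 0.0]
force: [0.9, 0.3, -0.1]
gripper_width: 85.4
finger_force: 0.0
t 1.88 p [301.1 436.9 382.8] y [0.143 0.99  0.002] z [ 0.001  0.002 -1.   ] q [-1.08  0.24  0.    1.63 -0.    1.27  0.35] F [ 0.9  0.3 -0.1] w 85.4
```

```bash
python3 -m creep '{"jaw":[1,1,1,1,1],"translation":[[0.1,-0.3,0],[0.2,-0.5,0],[0.3,-0.7,0],[0.4,-0.9,0],[0.5,-1,0]],"delta_rot":[[0,0,0],[0,0,0],[0,0,0],[0,0,0],[0,0,0]]}'
python3 -c "from h import *;st()"
```

```text
clock: 2.5
ee_pos: [401.1, 236.4, 381.8]
ee_rot: [0.073, 0.997, 0.0, 0.0]
force: [-0.0, 0.8, -0.4]
gripper_width: 85.5
finger_force: 0.0
t 2.5 p [401.1 236.4 381.8] y [0.146 0.989 0.001] z [ 0.001  0.    -1.   ] q [-0.8   0.12  0.15  1.79 -0.02  1.24  0.79] F [-0.   0.8 -0.4] w 85.5
```

```bash
python3 -m creep '{"jaw":[1,1,1,1,1],"translation":[[0.2,-0.2,0],[0.45,-0.4,0],[0.7,-0.6,0],[0.9,-0.8,0],[1,-0.97,0]],"delta_rot":[[0,0,0],[0,0,0],[0,0,0],[0,0,0],[0,0,0]]}'
python3 -m creep '{"jaw":[1,1,1,1,1],"translation":[[0.06,0,-0.25],[0.12,0,-0.5],[0.12,0,-0.75],[0.12,0,-1],[0.12,0,-1]],"delta_rot":[[0,0,0],[0,0,0],[0,0,0],[0,0,0],[0,0,0]]}'
python3 - <<'E'
from h import *
st();p=camera('top');save(p,'top1.png');p=camera('side');save(p,'side1.png')
for n in('top','side'):
    p=camera(n)
    for r in nets.tip_of(p,'rack')[:4]:print(n,np.array(r['point']).round(),round(r['confidence'],2))
E
```

```text
clock: 3.12
ee_pos: [601.9, 42.3, 380.7]
ee_rot: [0.073, 0.997, -0.0, -0.0]
force: [0.2, 1.3, -0.1]
gripper_width: 85.0
finger_force: 0.0
clock: 3.75
ee_pos: [622.7, 44.3, 178.6]
ee_rot: [0.072, 0.997, -0.001, -0.003]
force: [-0.3, -0.6, 0.4]
gripper_width: 85.6
finger_force: 0.0
t 3.75 p [622.7  44.3 178.6] y [ 0.144  0.99  -0.002] z [-0.006 -0.001 -1.   ] q [-0.35  0.6   0.27  1.66 -0.19  0.92  1.42] F [-0.3 -0.6  0.4] w 85.6
top [628.  42.  -0.] 0.98
top [363.  64.  -2.] 0.9
top [845.  46.  -3.] 0.85
top [ 313. -276.    0.] 0.72
side [844.  44.   5.] 0.88
side [626.  40.   1.] 0.67
side [362.  66.  -1.] 0.65
side [ 306. -277.    3.] 0.61
```

```bash
python3 -m creep '{"jaw":[1,1,1,1,1],"translation":[[0,0,-0.2],[0,0,-0.4],[0,0,-0.6],[0,0,-0.75],[0,0,-0.82]],"delta_rot":[[0,0,0],[0,0,0],[0,0,0],[0,0,0],[0,0,0]]}'
python3 -m creep '{"jaw":[0.6,0.4,0.2,0.2,0.2],"translation":[[0,0,0],[0,0,0],[0,0,0],[0,0,0],[0,0,0]],"delta_rot":[[0,0,0],[0,0,0],[0,0,0],[0,0,0],[0,0,0]]}' 40
python3 -c "from h import *;st()"
```

```text
clock: 4.68
ee_pos: [624.5, 44.4, 16.8]
ee_rot: [0.072, 0.997, -0.0, -0.0]
force: [0.1, 0.7, 0.7]
gripper_width: 85.7
finger_force: 0.0
clock: 5.3
ee_pos: [625.3, 44.4, 18.9]
ee_rot: [0.072, 0.997, 0.0, 0.001]
force: [-1.5, -1.8, 6.7]
gripper_width: 43.3
finger_force: 41.2
t 5.3 p [625.3  44.4  18.9] y [0.144 0.99  0.001] z [ 0.002  0.    -1.   ] q [-0.3   0.81  0.2   1.73 -0.25  0.62  1.47] F [-1.5 -1.8  6.7] w 43.3
```

```bash
python3 -m creep '{"jaw":[0.2,0.2,0.2,0.2,0.2],"translation":[[0,0,0.1],[0,0,0.3],[0,-0.15,0.45],[0,-0.35,0.5],[-0.05,-0.6,0.5]],"delta_rot":[[0,0,0],[0,0,0],[0,0,0],[0,0,0],[0,0,0]]}'
python3 -m creep '{"jaw":[0.2,0.2,0.2,0.2,0.2],"translation":[[-0.1,-0.15,0],[-0.3,-0.25,0],[-0.45,-0.32,0],[-0.58,-0.32,0],[-0.58,-0.32,0]],"delta_rot":[[0,0,0],[0,0,0],[0,0,0],[0,0,0],[0,0,0]]}'
python3 -c "from h import *;st();s=ctrl.sense();print(s['finger_force'])"
```

```text
clock: 5.92
ee_pos: [615.5, -76.0, 120.1]
ee_rot: [0.071, 0.997, 0.0, 0.002]
force: [1.2, -0.1, -2.0]
gripper_width: 43.3
finger_force: 41.6
clock: 6.55
ee_pos: [497.3, -140.0, 118.9]
ee_rot: [0.073, 0.997, 0.0, 0.0]
force: [0.2, -1.1, -1.9]
gripper_width: 43.4
finger_force: 41.5
t 6.55 p [ 497.3 -140.   118.9] y [0.145 0.989 0.   ] z [ 0.001  0.    -1.   ] q [-0.02  0.53  0.24  1.99 -0.2   0.64  1.77] F [ 0.2 -1.1 -1.9] w 43.4
41.52412176132202
```

```bash
python3 -m creep '{"jaw":[0.2,0.2,0.2,0.2,0.2],"translation":[[0,0,-0.15],[0,0,-0.3],[0,0,-0.4],[0,0,-0.45],[0,0,-0.47]],"delta_rot":[[0,0,0],[0,0,0],[0,0,0],[0,0,0],[0,0,0]]}'
python3 -m creep '{"jaw":[0.2,0.2,0.2],"translation":[[0,0,-0.005],[0,0,-0.01],[0,0,-0.01]],"delta_rot":[[0,0,0],[0,0,0],[0,0,0]]}'
```

```text
clock: 7.18
ee_pos: [499.0, -139.6, 23.6]
ee_rot: [0.072, 0.997, -0.0, 0.0]
force: [1.0, 0.7, -2.2]
gripper_width: 43.4
finger_force: 41.5
clock: 7.55
ee_pos: [498.9, -139.6, 22.8]
ee_rot: [0.072, 0.997, 0.0, 0.001]
force: [-5.5, 2.3, 19.7]
gripper_width: 43.5
finger_force: 44.1
```

```bash
python3 -m creep '{"jaw":[0.2,0.6,0.85,1,1],"translation":[[0,0,0.005],[0,0,0.005],[0,0,0.005],[0,0,0.005],[0,0,0.005]],"delta_rot":[[0,0,0],[0,0,0],[0,0,0],[0,0,0],[0,0,0]]}'
python3 -m creep '{"jaw":[1,1,1,1,1],"translation":[[0,0,0.1],[0,0,0.3],[0,0,0.6],[0,0,0.9],[0,0,1]],"delta_rot":[[0,0,0],[0,0,0],[0,0,0],[0,0,0],[0,0,0]]}'
python3 - <<'E'
from h import *
st()
for n in('top','side'):
    p=camera(n);save(p,n+'2.png')
    for k in('rack','door_pad','door_hinge','reader','paddle_pad'):
        for r in nets.tip_of(p,k)[:4]:print(n,k,np.array(r['point']).round(),round(r['confidence'],2))
a=[cv2.imread(f'pics/{n}2.png') for n in('top','side')]
cv2.imwrite('pics/both2.png',np.hstack([a[0][50:350,60:460],a[1][50:350,60:460]]))
E
```

```text
clock: 8.18
ee_pos: [498.4, -139.6, 22.2]
ee_rot: [0.072, 0.997, -0.0, -0.0]
force: [-0.8, 0.6, 0.6]
gripper_width: 85.5
finger_force: 0.0
clock: 8.8
ee_pos: [499.4, -139.9, 225.7]
ee_rot: [0.072, 0.997, -0.0, 0.002]
force: [-1.1, 0.1, -1.0]
gripper_width: 85.4
finger_force: 0.0
t 8.8 p [ 499.4 -139.9  225.7] y [0.144 0.99  0.   ] z [ 0.004 -0.    -1.   ] q [-0.07  0.37  0.3   1.9  -0.14  0.89  1.72] F [-1.1  0.1 -1. ] w 85.4
top rack [363.  67.  -2.] 0.71
top rack [ 314. -278.    2.] 0.61
top rack [844.  45.  -4.] 0.6
top door_pad [471.  83.  80.] 0.8
top door_hinge [497. 230.  26.] 0.69
top door_hinge [468.  81.  79.] 0.68
top reader [598. 214.   1.] 0.71
top paddle_pad [ 501. -311.   46.] 0.59
side rack [ 308. -279.    5.] 0.93
side rack [843.  44.   1.] 0.61
side rack [357.  64.  -1.] 0.57
side rack [ 757. -224.    1.] 0.57
side door_pad [467.  83.  79.] 0.79
side door_hinge [495. 230.  33.] 0.56
side reader [593. 211.  -2.] 0.75
side paddle_pad [ 503. -315.   49.] 0.94
```

View pics/both2.png

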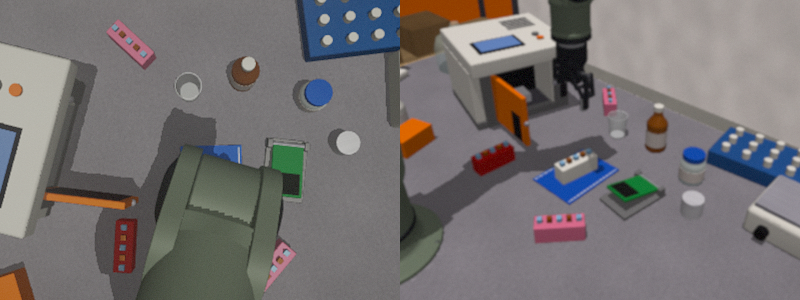

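```bash
cat >> h.py <<'E'
H=np.array([495.5,230.5]);a0=np.radians(75.1);xr=np.array([np.cos(a0),np.sin(a0)]);d0=np.array([xr[1],-xr[0]]);O=np.array([594,212.])
def T(deg,r,c):
    t=np.radians(deg);d=np.cos(t)*d0-np.sin(t)*xr;n=np.cos(t)*xr+np.sin(t)*d0
    return H+r*d-(7.5+c)*n
E
python3 - <<'E'
from h import *
for g in (82,75,65,55,45,38,30):
    q=T(g,160,12);print(g,q.round(),'xr',round((q-O)@xr))
for g in (45,35,25,15,10,6,2,0,-2):
    q=T(g,150,12);print('tilt',g,q.round(),'xr',round((q-O)@xr))
E
python3 -m creep '{"jaw":[0,0,0,0,0],"translation":[[-0.1,0.1,0],[-0.2,0.3,0],[-0.35,0.5,0],[-0.35,0.7,0],[-0.35,0.9,0]],"delta_rot":[[0,0,0],[0,0,0],[0,0,0],[0,0,0],[0,0,0]]}'
python3 -c "from h import *;st()"
```

```text
82 [457.  74.] xr -169
75 [476.  70.] xr -167
65 [504.  70.] xr -161
55 [532.  74.] xr -150
45 [559.  82.] xr -134
38 [576.  91.] xr -121
30 [595. 104.] xr -104
tilt 45 [554.  91.] xr -127
tilt 35 [577. 103.] xr -109
tilt 25 [598. 119.] xr -89
tilt 15 [616. 139.] xr -65
tilt 10 [623. 150.] xr -53
tilt 6 [629. 159.] xr -43
tilt 2 [633. 168.] xr -32
tilt 0 [635. 173.] xr -27
tilt -2 [637. 178.] xr -22
clock: 10.02
ee_pos: [428.2, 41.7, 222.5]
ee_rot: [0.072, 0.997, 0.0, 0.0]
force: [1.1, -0.2, -0.3]
gripper_width: 0.1
finger_force: 0.0
t 10.03 p [428.2  41.7 222.5] y [0.144 0.99  0.   ] z [ 0.001  0.    -1.   ] q [-0.43  0.23  0.23  2.1  -0.07  0.82  1.27] F [ 1.1 -0.2 -0.3] w 0.1
```

```bash
python3 -m creep '{"jaw":[0,0,0,0,0],"translation":[[0,0.05,-0.15],[0,0.1,-0.3],[0,0.14,-0.43],[0,0.14,-0.43],[0.1,0.14,-0.43]],"delta_rot":[[0,0,0],[0,0,0],[0,0,0],[0,0,0],[0,0,0]]}'
python3 -m creep '{"jaw":[0,0,0,0,0],"translation":[[0.06,0,0],[0.12,0,0],[0.18,0,0],[0.24,0,0],[0.3,0,0]],"delta_rot":[[0,0,0],[0,0,0],[0,0,0],[0,0,0],[0,0,0]]}'
python3 -c "from h import *;st()"
```

```text
clock: 10.65
ee_pos: [448.1, 68.0, 137.1]
ee_rot: [0.072, 0.997, -0.0, -0.0]
force: [0.0, 0.4, 0.2]
gripper_width: -0.6
finger_force: 0.0
clock: 11.28
ee_pos: [509.1, 68.4, 136.3]
ee_rot: [0.072, 0.997, -0.0, -0.0]
force: [-1.8, 0.0, 0.7]
gripper_width: -0.0
finger_force: 0.0
t 11.28 p [509.1  68.4 136.3] y [ 0.144  0.99  -0.   ] z [-0. -0. -1.] q [-0.39  0.49  0.18  1.99 -0.14  0.68  1.31] F [-1.8  0.   0.7] w -0.0
```

Contact is gentle at -1.8 N. I continue along the arc to about (576,91).

```bash
python3 -m creep '{"jaw":[0,0,0,0,0],"translation":[[0.06,0.01,0],[0.12,0.025,0],[0.19,0.05,0],[0.25,0.075,0],[0.32,0.105,0]],"delta_rot":[[0,0,0],[0,0,0],[0,0,0],[0,0,0],[0,0,0]]}'
python3 - <<'E'
from h import *
st()
for n in('top','side'):
    p=camera(n);save(p,n+'3.png')
    for r in nets.tip_of(p,'door_pad')[:2]:print(n,np.array(r['point']).round(),round(r['confidence'],2))
a=[cv2.imread(f'pics/{n}3.png') for n in('top','side')]
cv2.imwrite('pics/both3.png',np.hstack([a[0][50:350,60:460],a[1][50:350,60:460]]))
E
```

```text
clock: 11.9
ee_pos: [573.1, 89.7, 136.2]
ee_rot: [0.072, 0.997, -0.0, -0.0]
force: [-1.4, -0.4, 1.2]
gripper_width: 0.3
finger_force: 0.0
t 11.9 p [573.1  89.7 136.2] y [ 0.144  0.99  -0.   ] z [-0. -0. -1.] q [-0.39  0.58  0.18  1.81 -0.14  0.76  1.3 ] F [-1.4 -0.4  1.2] w 0.3
top [597. 117.  82.] 0.81
side [602. 123.  75.] 0.81
```

View pics/both3.png

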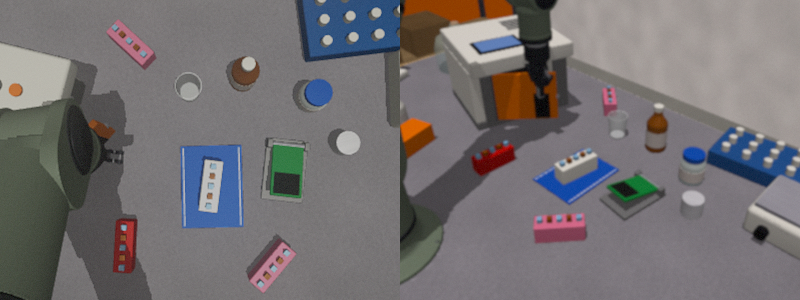

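```bash
python3 -m creep '{"jaw":[0,0,0,0,0],"translation":[[-0.05,-0.15,0],[-0.09,-0.3,0],[-0.09,-0.3,0],[-0.09,-0.3,0],[-0.09,-0.3,0]],"delta_rot":[[0,0,0],[0.2,-0.05,0],[0.5,-0.13,0],[0.8,-0.21,0],[0.966,-0.257,0]]}'
python3 -c "from h import *;st()"
```

```text
clock: 12.72
ee_pos: [554.0, 29.2, 136.5]
ee_rot: [0.07, 0.964, 0.252, 0.048]
force: [-0.6, -0.0, -1.1]
gripper_width: -0.1
finger_force: 0.0
t 12.72 p [554.   29.2 136.5] y [0.11  0.863 0.492] z [ 0.128  0.479 -0.868] q [ 0.33  0.58 -0.26  1.96 -0.65  0.65  2.06] F [-0.6 -0.  -1.1] w -0.1
```

```bash
python3 -m creep '{"jaw":[0,0,0,0],"translation":[[0,0,-0.08],[0.03,0,-0.2],[0.06,0,-0.29],[0.06,0,-0.29]],"delta_rot":[[0.1,-0.03,0],[0.2,-0.05,0],[0.32,-0.086,0],[0.32,-0.086,0]]}'
python3 - <<'E'
from h import *
st()
for n in('top','side'):
    p=camera(n)
    for r in nets.tip_of(p,'door_pad')[:2]:print(n,np.array(r['point']).round(),round(r['confidence'],2))
for g in (35,30,25):print(T(g,150,0))
E
```

```text
clock: 13.22
ee_pos: [565.1, 28.3, 76.3]
ee_rot: [0.07, 0.939, 0.332, 0.061]
force: [-1.1, -0.2, 0.7]
gripper_width: 0.2
finger_force: 0.0
t 13.22 p [565.1  28.3  76.3] y [0.09  0.77  0.631] z [ 0.161  0.614 -0.772] q [ 0.52  0.77 -0.42  1.94 -0.78  0.59  2.32] F [-1.1 -0.2  0.7] w 0.2
top [603. 122.  81.] 0.84
top [ 597. -460.    0.] 0.58
side [602. 123.  79.] 0.6
[586.38163396 110.93086264]
[596.45693888 119.30671562]
[605.76390054 128.52881663]
```

```bash
python3 -m creep '{"jaw":[0,0,0,0,0],"translation":[[0.03,0.07,0.01],[0.06,0.15,0.02],[0.09,0.23,0.02],[0.12,0.31,0.02],[0.15,0.38,0.02]],"delta_rot":[[0,0,0],[0,0,0],[0,0,0],[0,0,0],[0,0,0]]}'
python3 -c "from h import *;st()"
```

```text
clock: 14.05
ee_pos: [596.4, 107.0, 81.8]
ee_rot: [0.068, 0.939, 0.332, 0.062]
force: [0.3, 0.0, -0.1]
gripper_width: 0.1
finger_force: 0.0
t 14.05 p [596.4 107.   81.8] y [0.085 0.771 0.631] z [ 0.162  0.614 -0.772] q [ 0.38  0.78 -0.44  1.91 -0.83  0.51  2.23] F [ 0.3  0.  -0.1] w 0.1
```

```bash
python3 -m creep '{"jaw":[0,0,0,0,0],"translation":[[0.025,0.035,0],[0.05,0.07,0],[0.07,0.105,0],[0.09,0.14,0],[0.11,0.17,0]],"delta_rot":[[0,0,0],[0,0,0],[0,0,0],[0,0,0],[0,0,0]]}'
python3 -c "from h import *;st()"
```

```text
clock: 14.68
ee_pos: [618.4, 139.9, 81.9]
ee_rot: [0.068, 0.939, 0.332, 0.062]
force: [0.4, -0.4, -0.3]
gripper_width: -0.1
finger_force: 0.3
t 14.68 p [618.4 139.9  81.9] y [0.086 0.771 0.631] z [ 0.162  0.614 -0.772] q [ 0.31  0.79 -0.43  1.87 -0.83  0.5   2.18] F [ 0.4 -0.4 -0.3] w -0.1
```

```bash
python3 -m creep '{"jaw":[0,0,0,0,0],"translation":[[0.01,0.02,0],[0.02,0.045,0],[0.035,0.07,0],[0.045,0.09,0],[0.055,0.11,0]],"delta_rot":[[0,0,0],[0,0,0],[0,0,0],[0,0,0],[0,0,0]]}'
python3 - <<'E'
from h import *
st()
for n in('top','side'):
    p=camera(n);save(p,n+'4.png')
    for r in nets.tip_of(p,'door_pad')[:2]:print(n,np.array(r['point']).round(),round(r['confidence'],2))
a=[cv2.imread(f'pics/{n}4.png') for n in('top','side')]
cv2.imwrite('pics/both4.png',np.hstack([cv2.resize(b,None,fx=2,fy=2,interpolation=2) for b in (a[0][100:300,80:280],a[1][50:250,90:290])]))
for g in (15,10,5,0):print(g,T(g,150,0))
E
```

```text
clock: 15.3
ee_pos: [629.3, 161.8, 81.9]
ee_rot: [0.068, 0.939, 0.332, 0.062]
force: [-0.2, -0.0, 0.3]
gripper_width: 0.1
finger_force: 0.2
t 15.3 p [629.3 161.8  81.9] y [0.086 0.771 0.631] z [ 0.162  0.614 -0.772] q [ 0.27  0.8  -0.43  1.84 -0.83  0.49  2.15] F [-0.2 -0.   0.3] w 0.1
top [634. 167.  81.] 0.63
top [ 504. -139.    8.] 0.18
side [632. 168.  78.] 0.95
15 [621.79585429 149.22511342]
10 [628.39883354 160.54179789]
5 [633.99037242 172.39090652]
0 [638.52791595 184.68226043]
```

View pics/both4.png

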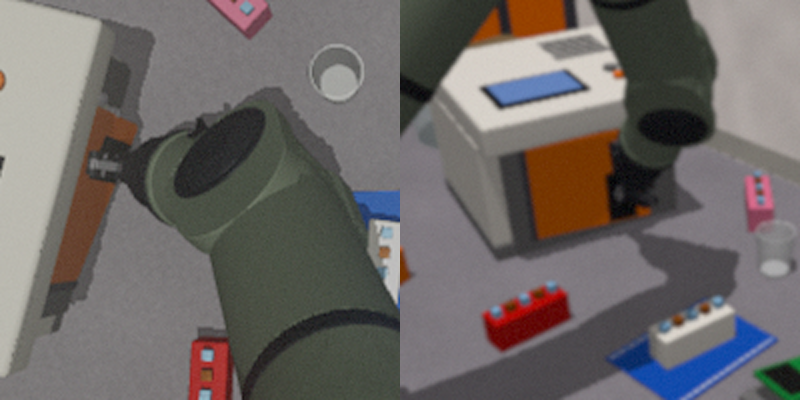

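```bash
python3 -m creep '{"jaw":[0,0,0,0,0],"translation":[[0.006,0.02,0],[0.01,0.04,0],[0.015,0.055,0],[0.02,0.07,0],[0.022,0.08,0]],"delta_rot":[[0,0,0],[0,0,0],[0,0,0],[0,0,0],[0,0,0]]}'
```

```text
clock: 16.12
ee_pos: [634.4, 176.2, 81.8]
ee_rot: [0.069, 0.939, 0.331, 0.063]
force: [1.7, -7.1, 0.7]
gripper_width: 0.1
finger_force: 3.3
```

```bash
python3 -m creep '{"jaw":[0,0,0],"translation":[[0.004,0.015,0],[0.007,0.025,0],[0.007,0.025,0]],"delta_rot":[[0,0,0],[0,0,0],[0,0,0]]}'
```

```text
clock: 16.5
ee_pos: [635.3, 180.8, 81.6]
ee_rot: [0.069, 0.939, 0.331, 0.063]
force: [-4.1, -13.2, 7.9]
gripper_width: -0.1
finger_force: 7.4
```

```bash
python3 -m creep '{"jaw":[0,0,0],"translation":[[0.003,0.01,0],[0.005,0.02,0],[0.005,0.02,0]],"delta_rot":[[0,0,0],[0,0,0],[0,0,0]]}'
python3 - <<'E'
from h import *
for n in('top','side'):
    p=camera(n)
    for r in nets.tip_of(p,'door_pad')[:1]:print(n,np.array(r['point']).round(),round(r['confidence'],2))
E
```

```text
clock: 16.88
ee_pos: [636.1, 181.4, 81.0]
ee_rot: [0.07, 0.94, 0.329, 0.063]
force: [-18.5, -39.8, 21.9]
gripper_width: 0.3
finger_force: 21.6
top [644. 185.  77.] 0.72
side [641. 186.  79.] 0.87
```

```bash
python3 -m creep '{"jaw":[0,0,0,0,0],"translation":[[-0.02,-0.08,0],[-0.06,-0.2,0],[-0.1,-0.4,0],[-0.13,-0.55,0.1],[-0.15,-0.65,0.3]],"delta_rot":[[0,0,0],[0,0,0],[0,0,0],[0,0,0],[0,0,0]]}'
python3 -m creep '{"jaw":[0,0,0,0,0],"translation":[[-0.05,-0.1,0.2],[-0.1,-0.2,0.4],[-0.15,-0.3,0.5],[-0.2,-0.4,0.5],[-0.2,-0.5,0.5]],"delta_rot":[[-0.1,0.03,0],[-0.3,0.08,0],[-0.6,0.16,0],[-0.9,0.24,0],[-0.966,0.257,0]]}'
python3 - <<'E'
from h import *
st()
for n in('top','side'):
    p=camera(n);save(p,n+'5.png')
    for k in('door_pad','paddle_pad','paddle_base'):
        for r in nets.tip_of(p,k)[:1]:print(n,k,np.array(r['point']).round(),round(r['confidence'],2))
a=[cv2.imread(f'pics/{n}5.png') for n in('top','side')]
cv2.imwrite('pics/both5.png',np.hstack([a[0][50:350,60:460],a[1][50:350,60:460]]))
E
```

```text
clock: 17.7
ee_pos: [604.9, 55.2, 141.4]
ee_rot: [0.069, 0.939, 0.332, 0.061]
force: [0.9, 0.1, -0.3]
gripper_width: -0.1
finger_force: 0.0
clock: 18.32
ee_pos: [566.2, -41.2, 242.9]
ee_rot: [0.069, 0.994, 0.08, 0.015]
force: [-0.1, 0.5, 0.0]
gripper_width: 0.2
finger_force: 0.0
t 18.32 p [566.2 -41.2 242.9] y [0.135 0.977 0.162] z [ 0.041  0.158 -0.987] q [ 0.07  0.41 -0.02  1.77 -0.19  0.94  1.6 ] F [-0.1  0.5  0. ] w 0.2
top door_pad [640. 184.  78.] 0.64
top paddle_pad [ 501. -310.   50.] 0.96
top paddle_base [ 535. -322.    3.] 0.8
side door_pad [642. 186.  77.] 0.62
side paddle_pad [ 501. -314.   51.] 0.88
side paddle_base [ 533. -318.   -0.] 0.88
```

View pics/both5.png

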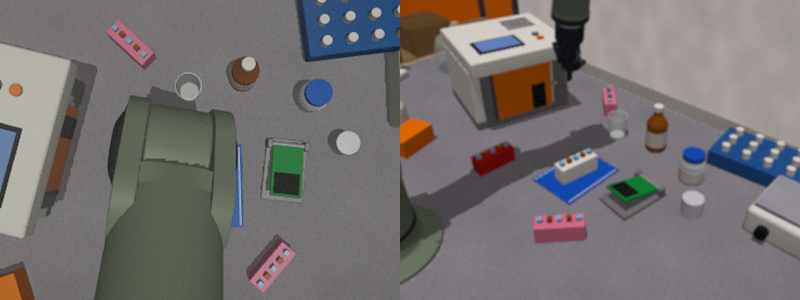

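```bash
python3 -m creep '{"jaw":[0,0,0,0,0],"translation":[[-0.05,-0.2,0],[-0.1,-0.4,0],[-0.15,-0.6,0],[-0.2,-0.8,0],[-0.3,-0.98,0]],"delta_rot":[[-0.1,0.03,0],[-0.2,0.05,0],[-0.32,0.086,0],[-0.32,0.086,0],[-0.32,0.086,0]]}'
python3 -m creep '{"jaw":[0,0,0,0,0],"translation":[[-0.01,-0.15,-0.1],[-0.02,-0.3,-0.25],[-0.02,-0.38,-0.45],[-0.02,-0.38,-0.65],[-0.02,-0.38,-0.8]],"delta_rot":[[0,0,0],[0,0,0],[0,0,0],[0,0,0],[0,0,0]]}'
python3 -c "from h import *;st()"
```

```text
clock: 19.35
ee_pos: [505.7, -240.6, 241.5]
ee_rot: [0.072, 0.997, -0.004, -0.002]
force: [-0.1, -0.1, -0.6]
gripper_width: -0.3
finger_force: 0.0
clock: 19.98
ee_pos: [501.2, -315.5, 79.9]
ee_rot: [0.073, 0.997, -0.003, -0.002]
force: [1.1, -0.9, -0.5]
gripper_width: -0.3
finger_force: 0.0
t 19.98 p [ 501.2 -315.5   79.9] y [ 0.145  0.989 -0.007] z [-0.005 -0.006 -1.   ] q [ 0.4   0.67  0.08  1.81 -0.07  0.67  1.95] F [ 1.1 -0.9 -0.5] w -0.3
```

```bash
python3 -m creep '{"jaw":[0,0,0,0,0],"translation":[[0,0,-0.08],[0,0,-0.15],[0,0,-0.21],[0,0,-0.25],[0,0,-0.26]],"delta_rot":[[0,0,0],[0,0,0],[0,0,0],[0,0,0],[0,0,0]]}'
python3 -m creep '{"jaw":[0,0,0],"translation":[[0,0,-0.008],[0,0,-0.008],[0,0,-0.008]],"delta_rot":[[0,0,0],[0,0,0],[0,0,0]]}'
```

```text
clock: 20.6
ee_pos: [501.7, -315.6, 29.8]
ee_rot: [0.072, 0.997, -0.004, -0.002]
force: [-4.7, 0.6, 5.9]
gripper_width: 0.1
finger_force: 3.2
clock: 20.98
ee_pos: [501.7, -315.6, 28.7]
ee_rot: [0.072, 0.997, -0.004, -0.002]
force: [-4.6, 0.7, 6.8]
gripper_width: 0.0
finger_force: 3.3
```

```bash
python3 -m creep '{"jaw":[0,0,0,0],"translation":[[0,0,-0.008],[0,0,-0.015],[0,0,-0.015],[0,0,-0.015]],"delta_rot":[[0,0,0],[0,0,0],[0,0,0],[0,0,0]]}'
```

```text
clock: 21.48
ee_pos: [501.9, -315.7, 26.8]
ee_rot: [0.072, 0.997, -0.004, -0.001]
force: [-10.3, 5.3, 27.7]
gripper_width: -0.5
finger_force: 14.2
```

27.7 N at z ≈ 27 means it is on the stop. I release and check.

```bash
python3 -m creep '{"jaw":[0,0,0,0],"translation":[[0,0,-0.015],[0,0,0.1],[0,0,0.3],[0,0,0.6]],"delta_rot":[[0,0,0],[0,0,0],[0,0,0],[0,0,0]]}'
python3 -m creep '{"jaw":[0,0,0,0,0],"translation":[[0,0,0.3],[-0.2,0,0.5],[-0.3,0,0.5],[-0.3,0,0.5],[-0.3,0,0.5]],"delta_rot":[[0,0,0],[0,0,0],[0,0,0],[0,0,0],[0,0,0]]}'
python3 - <<'E'
from h import *
st()
for n in('top','side'):
    p=camera(n);save(p,n+'6.png')
    for k in('rack','mat','door_pad','paddle_pad','beaker','amber_bottle','reagent_jar','weight_pot'):
        for r in nets.tip_of(p,k)[:4 if k=='rack' else 1]:print(n,k,np.array(r['point']).round(),round(r['confidence'],2))
a=[cv2.imread(f'pics/{n}6.png') for n in('top','side')]
cv2.imwrite('pics/both6.png',np.hstack([a[0][50:350,60:460],a[1][50:350,60:460]]))
E
```

```text
clock: 21.98
ee_pos: [501.6, -315.0, 146.0]
ee_rot: [0.072, 0.997, -0.004, -0.002]
force: [1.2, -0.1, 0.9]
gripper_width: -0.1
finger_force: 0.0
clock: 22.6
ee_pos: [442.7, -315.3, 245.3]
ee_rot: [0.072, 0.997, -0.004, -0.001]
force: [0.5, -0.2, 0.2]
gripper_width: 0.0
finger_force: 0.0
t 22.6 p [ 442.7 -315.3  245.3] y [ 0.144  0.99  -0.008] z [-0.003 -0.008 -1.   ] q [ 0.41  0.38  0.12  1.81 -0.04  0.96  1.98] F [ 0.5 -0.2  0.2] w 0.0
top rack [ 500. -138.    4.] 0.96
top rack [363.  64.  -2.] 0.82
top rack [ 313. -277.   -0.] 0.58
top rack [845.  47.  -6.] 0.57
top mat [ 496. -144.   -0.] 0.67
top door_pad [639. 183.  79.] 0.91
top paddle_pad [ 502. -311.   49.] 0.67
top amber_bottle [ 760. -224.    4.] 0.64
top reagent_jar [ 711. -388.   -3.] 0.6
top weight_pot [ 594. -461.   -1.] 0.81
side rack [ 497. -141.    5.] 0.77
side rack [ 308. -276.    4.] 0.62
side mat [ 500. -140.   -2.] 0.67
side door_pad [640. 183.  79.] 0.72
side paddle_pad [ 502. -311.   50.] 0.66
side beaker [ 498. -144.   -3.] 0.74
side amber_bottle [ 758. -223.    4.] 0.76
side reagent_jar [ 706. -386.   -5.] 0.92
side weight_pot [ 595. -464.    2.] 0.81
```

View pics/both6.png

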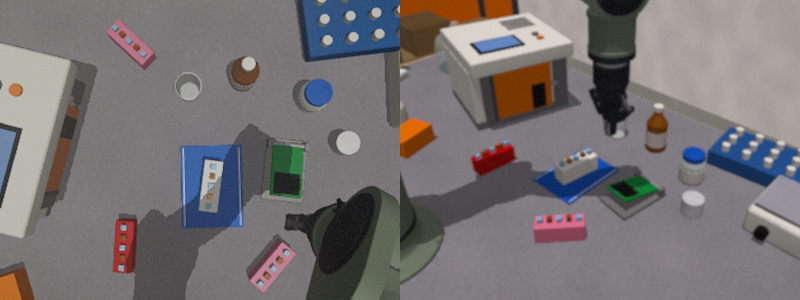

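The rack stands centred on the mat, the door is shut, the paddle is back up and the bystanders are unmoved.

```bash
python3 -c "
from plant import ctrl
print(ctrl.hand_in())"
```

```text
the job is handed in; nothing more can be done
None
```

I handed the job in at about 23 s: rack upright on the middle of the mat, door shut against its stop, and paddle pressed to its stop and sprung back up; the hand-in returned no verdict.

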